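Mix a water sample on the vortex mixer and set it on the balance

ROBOT

A 7-joint arm with a two-finger parallel gripper is mounted at the origin on the work surface. World frame = base frame: x ahead of the robot, y to its left, z up, the work surface at z = 0. Lengths are in m, angles in rad, forces in N, time in s.
With the tool pointing down it reaches from about 0.425 to 0.825 m from the base axis. Payload 3.6 kg.
Tool frame: the origin (TCP) lies where the fingers leave the gripper's body, on its centre line; the fingertips stand 73 mm ahead of it and the grasp point (between the pads) lies 54 mm ahead of it; z points along the fingers, y is the line along which they close (so a half turn about z gives the same grasp; the last joint's range is limited). The gripper opens to 85 mm and grips with 20 to 120 N. Pads are 22 mm wide; open, the fingers measure 114 mm over their backs; the gripper's body (76 mm by 85 mm) begins 54 mm behind the grasp point. The pads swing forward as they close: fully open they stand 13 mm farther back than shut.
Start: joints at [-0.026, 0.615, -0.013, 1.423, 0.008, 1.103, -0.04], TCP at [0.65, 0, 0.304] pointing down, gripper open.
Joint ranges: [-3.12, 3.12], [-0.3, 2.06], [-1.34, 1.32], [0.26, 2.42], [-1.36, 4.5], [0.01, 1.98], [-2.84, 2.84]. Speed limits (rad/s): [2.79, 2.79, 3.14, 3.14, 3.14, 3.14, 3.14].

INTERFACE

Orientations are given as a unit quaternion [x, y, z, w].
In Python, from station import arm, snapshot, camera_info, ticket gives the robot as it stands. Calls block until the motion is done:
- arm.movep(position, orientation): joint-space move of the TCP to a pose.
- arm.line_to(position, velocity=0.15, ori=None): straight line of the TCP; ori=None keeps the orientation; velocity is the mean speed in m/s.
- arm.move_j(angles): joint-space move.
- arm.move_gripper(opening, effort=None): opening from 0.0 (shut) to 1.0 (fully open); effort is the grip in N (None keeps the last); returns when the fingers have stopped.
- arm.pause(seconds).
- arm.ik(position, orientation): joint angles nearest the present ones, or None.
- snapshot(name): name is "scene" or "side" or "wrist"; returns the picture (420x560x3 uint8, blue, green, red); there is no depth.
- camera_info(name): a dict with "fx", "fy", "cx", "cy" (pixels), "R" (3x3) and "t" (3): a world point X has camera coordinates R X + t; the wrist camera has in their place "T_tool_cam" (4x4, takes a point from camera to tool coordinates, whose origin is the TCP and whose axes are the flange's). Camera axes: x right, y down, z forward; pixel columns grow to the right and rows downward; lengths in m; the calibration is good to about 2 mm. A picture is of the moment at which its call begins: read the wrist's pose just before it. camera_info takes no time and is no camera call.
A pose or a line that the arm cannot do raises arm.MotionError and nothing moves.
- ticket.finish_job(): hands the job in; it is judged then, once.
Readings, each from a call of its own:
- arm.read_time(): time.
- arm.read_joint_positions(): joint angles.
- arm.read_dq(): joint speeds.
- arm.read_effort(): joint torques, N m.
- arm.read_tool_pos(): TCP position.
- arm.read_eef_rot(): TCP orientation.
- arm.read_ft_force(): force on the tool from outside, world axes, zero at the start.
- arm.read_wrist_torque(): the same for the moment, N m.
- arm.read_opening(): opening from 0.0 (shut) to 1.0 (fully open).
- arm.read_finger_force(): force on a finger pad.
Only numpy, scipy, OpenCV 4.12 (cv2) and the standard library are available. Lean on these libraries where they do the work, as an engineer would, in place of code of your own. Each camera call takes 0.05 s, during which the arm holds its last target. There are 200 camera calls.

TASK

Mix the amber sample bottle: hold it upright in the gripper on the orange pad of the vortex mixer and press the pad fully down, without a break, for about two seconds. Then slide the balance's glass roof open (before or after mixing, as you like), stand the bottle upright and wholly on the round metal pan without dropping it, and slide the roof fully shut over it. Leave the white bottle and the clear bottle where they stand.

Things in the scene. Friction and masses are not known exactly. Their poses are not given: they have to be found in the camera images.
- sample_bottle: The sample: amber-brown closed bottle with white cap and paper label, about 180 g. Upright cylinder 50 mm in diameter up to 70 mm, then a shoulder and a 34 mm cap from 80 mm to its top at 97 mm. Origin at the centre of its underside, z up. It starts on the bench in one of three places in the middle, with the white and clear bottles in the other two.
- white_bottle: White bottle of the same shape and size, white cap, grey band; a bystander. Origin at the centre of its underside.
- clear_bottle: Clear pale bottle of the same shape and size, blue cap and blue band; a bystander. Origin at the centre of its underside.
- mixer: Vortex mixer fixed to the bench: white round housing 140 mm in diameter, 98 mm high, with a small grey control panel towards its own -x; above it an orange sprung pad. Origin on the bench under the pad's centre. It may stand left or right of the bottles.
- pad_top (a point): Centre of the top face of the mixer's orange round flat pad (72 mm in diameter), 125 mm above the bench when up; moves down with the pad.
- mixer_pad (a joint): How far the sprung pad is pressed down: 0 up, 0.009 m fully down. It springs up; it starts to move at about 4 N and is fully down at about 10 N.
- balance: Balance fixed to the bench on the other side: white base 360 (its x) by 210 mm (y), 60 mm high, display at its -x end. On it a glass draught shield, inside 184 (x) by 200 mm (y) around the pan, walls 5 mm thick, up to 187 mm above the bench, closed above by a sliding glass roof. Origin on the bench under the pan's centre; x is the way the roof opens, z up.
- pan_centre (a point): Centre of the top face of the round dark-grey steel pan (120 mm in diameter, 75 mm above the bench) inside the shield.
- roof (a joint): How far the glass roof has slid along the balance's +x: 0 shut, 0.15 m fully open (the opening over the pan is then 150 mm long in x, from the front wall to 58 mm beyond the pan's centre). Friction about 1.5 N; it stays where it is left.
- roof_handle (a point): Top centre of the roof's blue upright handle bar: 14 mm thick along the balance's x, 70 mm long along its y, its top at 225 mm and the roof's face at 194 mm above the bench; 60 mm on the -x side of the pan's centre when the roof is shut. Moves with the roof.
Mind the look-alikes: they are no part of the job. What is shaped like the sample_bottle but green is not meant.

How it is judged:
By the outcome, as a careful person would: the job done as asked, in the order asked, and still so for the second after the job is handed in, with the robot touching nothing.
It also fails if it takes over 72 s, if anything falls off the work surface, if the arm or the gripper's body presses on something with over 40 N, if the wrist force passes 120 N, or if a joint passes its speed limit or range.

## Working session

There is one attempt and no reset: what is moved stays moved. The work goes in short steps, each a Python script; the robot and the scene stay as the last script left them, time stands still between calls to the robot, and variables do not carry over. Pictures are saved under pics/ and viewed, at most 13 in all, crops included, and the job is handed in when it is done.

```bash
mkdir -p pics; ls
python3 - <<'E'
from station import *
import cv2, numpy as np
for n in ("scene","side","wrist"):
    cv2.imwrite(f"pics/{n}0.png",snapshot(n)); c=camera_info(n)
    print(n,{k:np.round(v,3).tolist() for k,v in c.items()})
print(arm.read_eef_rot(),arm.read_tool_pos(),arm.read_time())
E
```

```text
pics
scene {'fx': 440.748, 'fy': 440.748, 'cx': 274.401, 'cy': 205.646, 'R': [[0.114, 0.993, -0.008], [0.834, -0.1, -0.543], [-0.54, 0.055, -0.84]], 't': [-0.041, -0.33, 1.446]}
side {'fx': 501.138, 'fy': 501.138, 'cx': 283.231, 'cy': 203.619, 'R': [[0.758, -0.652, 0.007], [-0.478, -0.562, -0.675], [0.444, 0.508, -0.738]], 't': [-0.359, 0.346, 1.083]}
wrist {'fx': 334.544, 'fy': 334.544, 'cx': 276.473, 'cy': 212.502, 'T_tool_cam': [[-0.0, -0.955, -0.296, 0.076], [1.0, 0.0, -0.001, -0.001], [0.001, -0.296, 0.955, -0.07], [0.0, 0.0, 0.0, 1.0]]}
[ 7.07088195e-01  7.07124661e-01 -7.26163556e-04 -6.86850489e-04] [6.49549379e-01 2.81647156e-06 3.03003579e-01] 0.15
```

View pics/scene0.png

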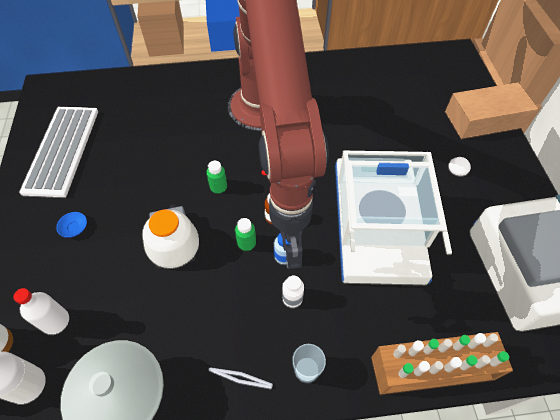

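View pics/side0.png

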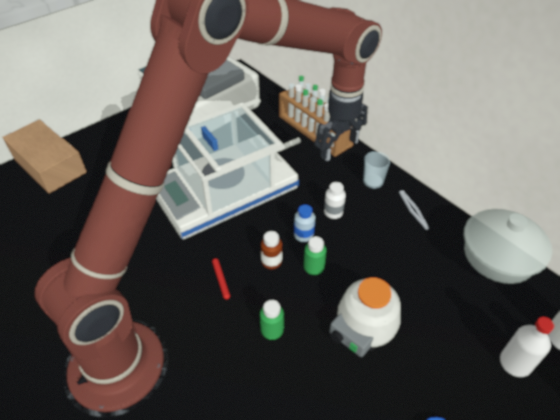

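```bash
cat > h.py <<'E'
import cv2, numpy as np
from station import *
def P(n):
    c=camera_info(n); return c,np.array([[c['fx'],0,c['cx']],[0,c['fy'],c['cy']],[0,0,1]]),np.array(c['R']),np.array(c['t'])
def ray(n,uv,z):
    c,K,R,t=P(n); d=R.T@np.linalg.solve(K,[uv[0],uv[1],1]); o=-R.T@t
    return o+d*(z-o[2])/d[2]
def proj(n,X):
    c,K,R,t=P(n); p=K@(R@np.array(X)+t); return p[:2]/p[2]
def blob(im,lo,hi,roi):
    x0,x1,y0,y1=roi; hsv=cv2.cvtColor(im,cv2.COLOR_BGR2HSV)[y0:y1,x0:x1]
    m=cv2.inRange(hsv,np.array(lo),np.array(hi)); n,l,s,c=cv2.connectedComponentsWithStats(m)
    i=1+np.argmax(s[1:,4]); return c[i]+[x0,y0],s[i].tolist()
E
python3 - <<'E'
from h import *
sc=cv2.imread('pics/scene0.png'); sd=cv2.imread('pics/side0.png')
a=cv2.resize(sd[90:250,140:310],None,fx=2.7,fy=2.7,interpolation=3); b=cv2.resize(sc[140:292,330:458],None,fx=2.6,fy=2.6,interpolation=3)
m=np.zeros((600,800,3),np.uint8); m[:a.shape[0],:a.shape[1]]=a; m[:b.shape[0],462:462+b.shape[1]]=b
w=cv2.imread('pics/wrist0.png'); 
cv2.imwrite('pics/mos.png',m[:440])
for n,im,r1,r2 in (("scene",sc,(140,190,200,240),(370,415,155,180)),("side",sd,(350,400,270,310),(195,225,120,155))):
    c,s=blob(im,(5,150,120),(20,255,255),r1); print(n,'pad',c,s,ray(n,c,.125))
    c,s=blob(im,(100,120,60),(125,255,255),r2); print(n,'handle',c,s,ray(n,c,.21))
for z,uv in ((.097,(271,237)),(.097,(305,211)),(.097,(336,188)),(.097,(316,243)),(.097,(272,307))): print(ray('side',uv,z))
E
```

```text
scene pad [163.1645768  222.68808777] [9, 9, 30, 28, 638] [ 0.49185746 -0.283132    0.125     ]
scene handle [392.01666667 168.525     ] [7, 8, 32, 12, 360] [0.45987219 0.26863939 0.21      ]
side pad [374.20130719 291.91895425] [9, 7, 31, 31, 765] [ 0.48628051 -0.28081906  0.125     ]
side handle [209.51533742 138.19631902] [7, 7, 16, 23, 163] [0.45803721 0.26917149 0.21      ]
[ 0.42892597 -0.00692078  0.097     ]
[0.54699711 0.00182705 0.097     ]
[0.66304559 0.00872458 0.097     ]
[ 0.49844084 -0.08995826  0.097     ]
[ 0.30841099 -0.15498702  0.097     ]
```

View pics/mos.png

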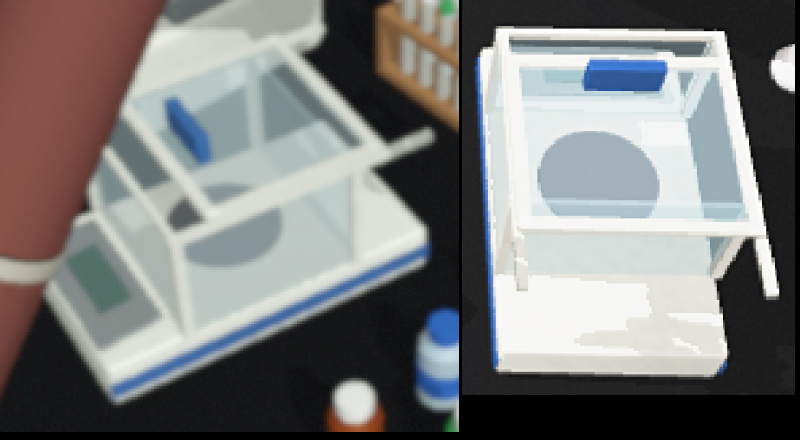

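View pics/wrist0.png

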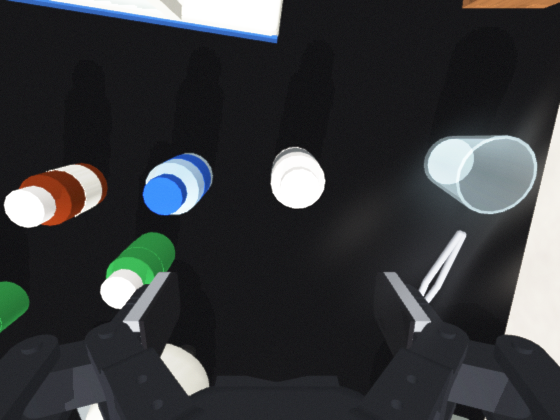

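Run:
```python
from h import *
np.set_printoptions(precision=4,suppress=True)
S=lambda u,v:(140+u/2.7,90+v/2.7)
C=lambda u,v:(330+(u-462)/2.6,140+v/2.6)
e=[ray('side',S(*p),.06) for p in((113,383),(428,237))]; d=e[1]-e[0]; print('base edge',*e,'len',np.linalg.norm(d),'yaw',np.arctan2(d[1],d[0]))
print('shield -x,-y',ray('side',S(188,335),.06),'top',ray('side',S(175,237),.187)); print('shield +x-y',ray('side',S(355,262),.06))
print('pan scene',ray('scene',C(599,177),.075)); print('pan side',ray('side',S(225,225),.075))
for p in((585,60),(667,62),(583,85),(665,91)): print('handle top/bot',ray('scene',C(*p),.225 if p[1]<70 else .194))
for p in((505,62),(745,66),(497,33),(722,36),(518,230),(760,232)): print('frame',ray('scene',C(*p),.19))
# wrist caps
c=camera_info('wrist'); T=np.array(c['T_tool_cam'])
from scipy.spatial.transform import Rotation as Ro
W=np.eye(4); W[:3,:3]=Ro.from_quat(arm.read_eef_rot()).as_matrix(); W[:3,3]=arm.read_tool_pos(); W=W@T
for uv in((28,208),(165,195),(298,189)):
    dd=W[:3,:3]@[(uv[0]-c['cx'])/c['fx'],(uv[1]-c['cy'])/c['fy'],1]; print('wrist cap',W[:3,3]+dd*(.097-W[2,3])/dd[2])
```

```text
base edge [0.2882 0.1734 0.06  ] [0.6396 0.1277 0.06  ] len 0.35441279838383277 yaw -0.12928833198432652
shield -x,-y [0.3753 0.1771 0.06  ] top [0.3789 0.18   0.187 ]
shield +x-y [0.5596 0.1487 0.06  ]
pan scene [0.484  0.2675 0.075 ]
pan side [0.4833 0.2633 0.075 ]
handle top/bot [0.4511 0.2327 0.225 ]
handle top/bot [0.4621 0.3047 0.225 ]
handle top/bot [0.456  0.2355 0.194 ]
handle top/bot [0.4717 0.308  0.194 ]
frame [0.4181 0.1713 0.19  ]
frame [0.4496 0.3914 0.19  ]
frame [0.3828 0.1708 0.19  ]
frame [0.4122 0.3812 0.19  ]
frame [0.597  0.1457 0.19  ]
frame [0.6232 0.3481 0.19  ]
wrist cap [ 0.4338 -0.0058  0.097 ]
wrist cap [0.5533 0.0059 0.097 ]
wrist cap [0.6665 0.0112 0.097 ]
```

```bash
cat >> h.py <<'E'
from scipy.spatial.transform import Rotation as Ro
YAW=-.13; PAN=np.array([.484,.266])
def B(x,y): c,s=np.cos(YAW),np.sin(YAW); return PAN+[c*x-s*y,s*x+c*y]
def Q(a): return (Ro.from_euler('z',a)*Ro.from_euler('x',np.pi)).as_quat()
BX=np.array([np.cos(YAW),np.sin(YAW)])
def push(sign,x,y,z,xend,step,lim):
    "push along balance x in steps until the force along it exceeds lim"
    f0=np.array(arm.read_ft_force())[:2]@BX
    while (xend-x)*sign>0:
        x+=sign*min(step,abs(xend-x)); arm.line_to([*B(x,y),z],velocity=.08)
        f=np.array(arm.read_ft_force())[:2]@BX-f0
        if -sign*f>lim: break
    print('end x',x,'f',f,'t',arm.read_time()); return x
E
python3 - <<'E'
from h import *
np.set_printoptions(precision=3,suppress=True)
for a in (YAW,YAW+np.pi):
  for p in ([*B(-.075,0),.33],[*B(-.075,0),.276],[*B(.07,0),.276],[.432,-.006,.112],[.432,-.006,.3],[.489,-.282,.35],[.489,-.282,.228],[*B(-.01,0),.37],[*B(-.01,0),.187],[*B(.13,0),.33]):
    print(a,np.round(p,3),arm.ik(p,Q(a)))
E
```

```text
-0.13 [0.41  0.276 0.33 ] [-0.917  0.362  0.389  1.834 -0.163  0.977 -2.16 ]
-0.13 [0.41  0.276 0.276] [-0.92   0.431  0.403  1.911 -0.221  0.843 -2.102]
-0.13 [0.553 0.257 0.276] [-0.726  0.608  0.428  1.592 -0.285  1.004 -1.913]
-0.13 [ 0.432 -0.006  0.112] [-0.19   0.639  0.224  2.223 -0.435  0.32  -1.294]
-0.13 [ 0.432 -0.006  0.3  ] [-0.376  0.306  0.444  2.03  -0.174  0.841 -1.534]
-0.13 [ 0.489 -0.282  0.35 ] [ 0.191  0.465  0.454  1.619 -0.222  1.109 -0.998]
-0.13 [ 0.489 -0.282  0.228] [ 0.23   0.596  0.401  1.778 -0.302  0.829 -0.926]
-0.13 [0.474 0.267 0.37 ] [-0.827  0.408  0.406  1.64  -0.174  1.13  -2.077]
-0.13 [0.474 0.267 0.187] [-0.807  0.629  0.395  1.872 -0.354  0.71  -1.91 ]
-0.13 [0.613 0.249 0.33 ] [-0.653  0.644  0.435  1.357 -0.275  1.201 -1.896]
3.0115926535897932 [0.41  0.276 0.33 ] [-0.326  0.372 -0.431  1.816  0.182  0.992  0.609]
3.0115926535897932 [0.41  0.276 0.276] [-0.347  0.435 -0.41   1.894  0.224  0.857  0.569]
3.0115926535897932 [0.553 0.257 0.276] [-0.24   0.604 -0.383  1.575  0.253  1.012  0.744]
3.0115926535897932 [ 0.432 -0.006  0.112] [ 0.118  0.635 -0.225  2.214  0.418  0.332  0.979]
3.0115926535897932 [ 0.432 -0.006  0.3  ] [ 0.28   0.309 -0.411  2.011  0.162  0.852  1.22 ]
3.0115926535897932 [ 0.489 -0.282  0.35 ] [ 0.726  0.459 -0.371  1.601  0.18   1.115  1.751]
3.0115926535897932 [ 0.489 -0.282  0.228] [ 0.723  0.593 -0.373  1.761  0.277  0.839  1.662]
3.0115926535897932 [0.474 0.267 0.37 ] [-0.272  0.415 -0.419  1.622  0.181  1.143  0.706]
3.0115926535897932 [0.474 0.267 0.187] [-0.342  0.618 -0.325  1.857  0.287  0.712  0.61 ]
3.0115926535897932 [0.613 0.249 0.33 ] [-0.206  0.641 -0.396  1.339  0.249  1.21   0.822]
```

Run:
```python
from h import *
a=YAW+np.pi
arm.move_gripper(0.0,effort=60)
arm.movep([*B(-.085,0),.33],Q(a)); print(arm.read_time())
arm.line_to([*B(-.085,0),.279],velocity=.1); print(arm.read_time(),arm.read_ft_force())
x=push(1,-.085,0,.279,.05,.03,8)
x=push(1,x,0,.279,.085,.005,8)
print(arm.read_tool_pos(),B(x,0))
s=snapshot('scene'); cv2.imwrite('pics/scene1.png',s); d=snapshot('side'); cv2.imwrite('pics/side1.png',d)
for n,im,r in(('scene',s,(350,440,150,260)),('side',d,(150,300,90,200))):
    c,q=blob(im,(100,150,60),(125,255,255),r); print(n,c,q,ray(n,c,.21))
```

```text
2.3167
2.975 [-0.69438137  0.46913932  0.24705126]
end x 0.05 f -0.24644193450537222 t 5.4167
end x 0.08000000000000002 f -12.271018659999683 t 6.9167
[0.55817453 0.25661517 0.27889045] [0.56332495 0.25562927]
scene [398.11731844 210.37709497] [32, 55, 34, 12, 358] [0.57500974 0.25199436 0.21      ]
side [252.39285714 125.94047619] [99, 28, 8, 16, 84] [0.57123263 0.23756858 0.21      ]
```

View pics/scene1.png

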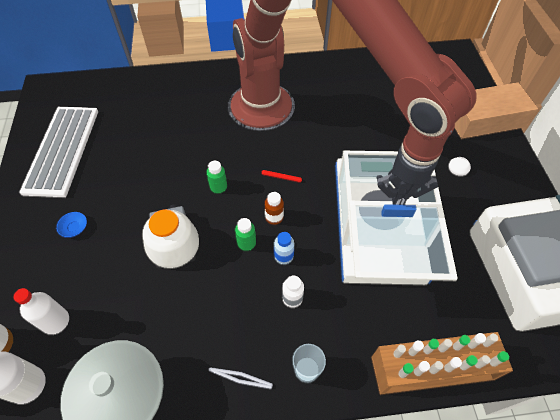

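Run:
```python
from h import *
a=YAW+np.pi
im=cv2.imread('pics/scene1.png')
c,q=blob(im,(0,0,170),(180,60,255),(262,288,188,206)); print('cap',c,q,ray('scene',c,.094))
c2,q2=blob(im,(3,120,40),(15,255,200),(262,288,188,226)); print('amber',c2,q2)
p=ray('scene',c,.092)[:2]; g=(p+[.4315,-.0063])/2; print(p,g)
assert np.linalg.norm(p-[.4315,-.0063])<.012
arm.line_to([*B(.06,0),.279]); arm.line_to([*B(.06,0),.335],velocity=.2)
arm.move_gripper(1.0)
arm.movep([*g,.24],Q(a)); print(arm.read_time())
s=snapshot('wrist'); cv2.imwrite('pics/w1.png',s)
cc=camera_info('wrist'); W=np.eye(4); W[:3,:3]=Ro.from_quat(arm.read_eef_rot()).as_matrix(); W[:3,3]=arm.read_tool_pos(); W=np.linalg.inv(W@np.array(cc['T_tool_cam']))
for z in (.097,.07,0):
    v=W@[*g,z,1]; print('proj',cc['fx']*v[0]/v[2]+cc['cx'],cc['fy']*v[1]/v[2]+cc['cy'])
```

```text
cap [273.58108108 198.28378378] [5, 4, 14, 14, 148] [ 0.43280594 -0.00955889  0.094     ]
amber [273.78350515 207.79381443] [2, 10, 20, 18, 194]
[ 0.43147187 -0.00942625] [ 0.43148593 -0.00786312]
9.6833
proj 273.4875889061209 224.62796064433078
proj 273.70082620964865 212.70874000719476
proj 274.093292765059 190.77123006291333
```

View pics/w1.png

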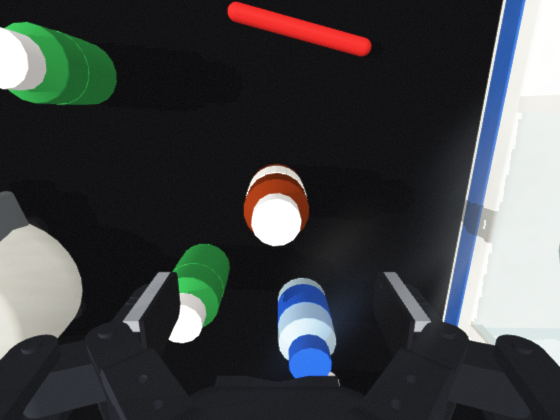

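The wrist view shows the amber cap at (276,221), within 3 px of its predicted spot. The fingers at cols 155 and 405 clear the neighbouring bottles.

Run:
```python
from h import *
a=YAW+np.pi; g=[.432,-.0075]
arm.line_to([*g,.108],velocity=.12); arm.move_gripper(0.0,effort=70)
print(arm.read_opening(),arm.read_finger_force(),arm.read_ft_force(),arm.read_tool_pos(),arm.read_time())
arm.line_to([*g,.36],velocity=.2); print(arm.read_ft_force(),arm.read_opening())
m=[.489,-.282]
arm.movep([*m,.30],Q(a)); print(arm.read_time(),arm.read_tool_pos(),arm.read_ft_force())
cv2.imwrite('pics/w2.png',snapshot('wrist')); cv2.imwrite('pics/side2.png',snapshot('side'))
cv2.imwrite('pics/m2.png',cv2.resize(np.hstack([cv2.imread('pics/w2.png'),cv2.imread('pics/side2.png')]),(800,300)))
```

```text
0.5710534424935356 71.31690205307677 [-0.93609366  0.04940756  7.32332978] [ 0.43228932 -0.00738924  0.10882964] 11.4167
[-0.48595334 -0.14136848 -1.85437442] 0.5647823593505703
13.9333 [ 0.4897712  -0.27961398  0.30020516] [ 0.66769259 -0.14916457 -1.93718488]
```

View pics/m2.png

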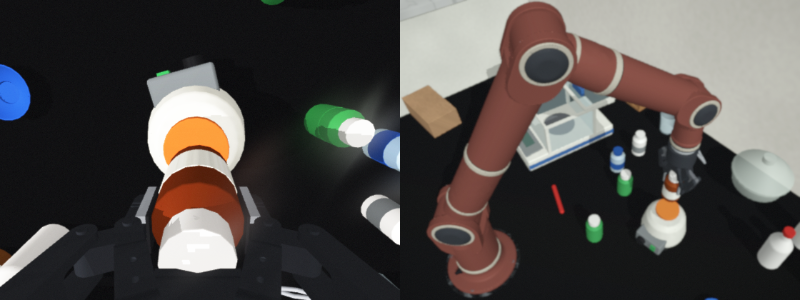

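Run:
```python
from h import *
m=[.489,-.282]
arm.line_to([*m,.240],velocity=.12); f0=arm.read_ft_force()[2]; z=.236; t1=None
while z>.205:
    arm.line_to([*m,z],velocity=.05); f=arm.read_ft_force()[2]-f0; t=arm.read_time(); print(round(z,4),round(arm.read_tool_pos()[2],4),round(f,2),t)
    if f>10.5 and t1 is None: t1=t
    if f>20: break
    z-=.003
while arm.read_time()<t1+2.1:
    arm.pause(.3); print(arm.read_ft_force()[2]-f0,arm.read_tool_pos()[2],arm.read_time())
arm.line_to([*m,.27],velocity=.1); print(arm.read_ft_force(),arm.read_opening(),arm.read_time())
cv2.imwrite('pics/w3.png',snapshot('wrist'))
a=cv2.imread('pics/w2.png'); b=cv2.imread('pics/w3.png'); cv2.imwrite('pics/m3.png',cv2.resize(np.hstack([a,b]),(800,300)))
```

```text
0.236 0.2364 -0.1 14.9333
0.233 0.2337 3.24 15.1833
0.23 0.2306 5.66 15.4333
0.227 0.2276 7.11 15.6833
0.224 0.225 9.4 15.9333
0.221 0.2247 22.12 16.1833
22.297674554217807 0.2246957802192496 16.4833
21.910934587779437 0.22468196939328192 16.7833
21.706628101740016 0.22467183653443865 17.0833
21.98550802500896 0.2246895381370526 17.3833
22.788566206357405 0.22469791687341775 17.6833
22.236664362826787 0.22468608286946673 17.9833
21.903695644871263 0.22468760004700006 18.2833
[ 0.28134778  0.56537128 -2.26264755] 0.5673449876110865 18.925
```

View pics/m3.png

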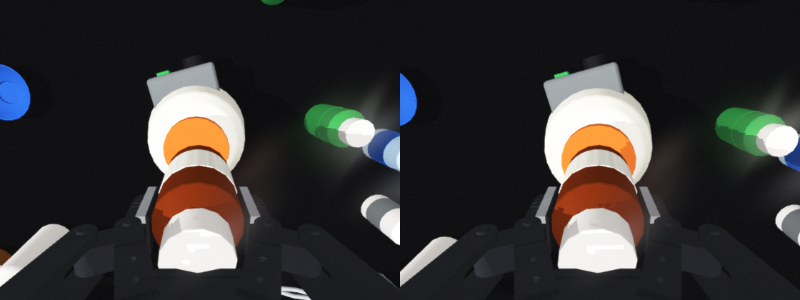

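The pad hit its stop at about 9 mm travel and stayed down for 2.1 s at about 22 N. The bottle has not shifted in the grip. Next I place it on the pan.

Run:
```python
from h import *
a=YAW+np.pi; m=[.489,-.282]; p=B(-.012,0)
arm.line_to([*m,.37],velocity=.2)
arm.movep([*p,.37],Q(a)); print(arm.read_time(),arm.read_tool_pos(),p)
arm.line_to([*p,.25],velocity=.15); print(arm.read_ft_force())
arm.line_to([*p,.189],velocity=.08); f0=arm.read_ft_force()[2]; z=.187; print(f0,arm.read_tool_pos())
while z>.176:
    arm.line_to([*p,z],velocity=.03); f=arm.read_ft_force()[2]-f0; print(z,f)
    if f>3: break
    z-=.001
print(arm.read_tool_pos(),arm.read_ft_force(),arm.read_time())
cv2.imwrite('pics/scene4.png',snapshot('scene')); cv2.imwrite('pics/side4.png',snapshot('side'))
s=cv2.imread('pics/scene4.png')[130:300,320:470]; d=cv2.imread('pics/side4.png')[60:230,140:310]
cv2.imwrite('pics/m4.png',np.hstack([cv2.resize(s,(353,400),interpolation=3),cv2.resize(d,(400,400),interpolation=3)]))
```

```text
21.6083 [0.47301245 0.26617292 0.3697254 ] [0.47210126 0.26755561]
[-0.85356668 -0.00819452 -2.23248056]
-2.00327197972053 [0.4723361  0.2679126  0.18941843]
0.187 -0.4196212004736779
0.186 -0.43263760021428155
0.185 -0.3223875680885677
0.184 0.6549265776825255
0.183 7.256241263403684
[0.47210661 0.26770068 0.1838986 ] [-1.54576407 -1.59044442  5.25296928] 24.7167
```

View pics/m4.png

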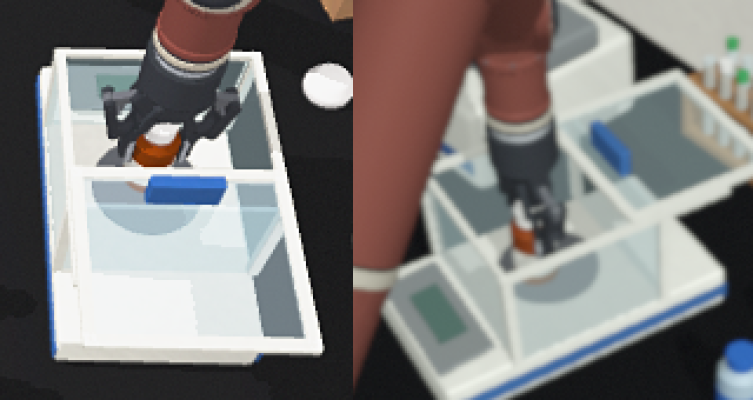

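Run:
```python
from h import *
a=YAW+np.pi; p=B(-.012,0)
arm.line_to([*p,.1835],velocity=.03)
arm.move_gripper(0.9); arm.pause(.2); print(arm.read_opening(),arm.read_ft_force())
arm.line_to([*p,.30],velocity=.1); arm.line_to([*p,.35],velocity=.2)
arm.move_gripper(0.0)
arm.movep([*B(.135,0),.35],Q(a))
cv2.imwrite('pics/scene5.png',snapshot('scene')); cv2.imwrite('pics/side5.png',snapshot('side'))
arm.line_to([*B(.135,0),.279],velocity=.1); print(arm.read_ft_force(),arm.read_time())
s=cv2.imread('pics/scene5.png')[130:300,320:470]; d=cv2.imread('pics/side5.png')[60:230,140:310]
cv2.imwrite('pics/m5.png',np.hstack([cv2.resize(s,(353,400),interpolation=3),cv2.resize(d,(400,400),interpolation=3)]))
```

```text
0.9011691171850974 [-0.04719961 -0.49975462 -0.67826748]
[ 0.08304539 -0.56617374  1.19423102] 29.6833
```

View pics/m5.png

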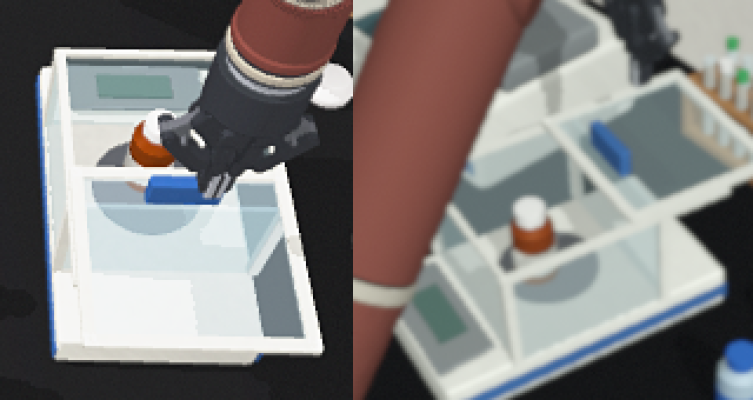

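The bottle stands upright and wholly on the pan. Now I shut the roof.

Run:
```python
from h import *
x=push(-1,.135,0,.279,-.02,.03,8)
x=push(-1,x,0,.279,-.065,.004,10); print(arm.read_tool_pos(),B(x,0),arm.read_ft_force())
arm.line_to([*B(x+.02,0),.279]); arm.line_to([*B(x+.02,0),.36],velocity=.2)
arm.movep([.60,0,.36],Q(np.pi/2)); print(arm.read_time())
cv2.imwrite('pics/scene6.png',snapshot('scene')); cv2.imwrite('pics/side6.png',snapshot('side'))
im=cv2.imread('pics/scene6.png'); c,q=blob(im,(100,120,60),(125,255,255),(360,420,145,185)); print('handle',c,ray('scene',c,.21),'want',B(-.06,0))
s=im[130:300,320:470]; d=cv2.imread('pics/side6.png')[60:230,140:310]
cv2.imwrite('pics/m6.png',np.hstack([cv2.resize(s,(353,400),interpolation=3),cv2.resize(d,(400,400),interpolation=3)]))
```

```text
end x -0.02 f -0.7123314561179672 t 32.5583
end x -0.048000000000000015 f 15.401904499392517 t 34.3083
[0.44323212 0.27095376 0.2792564 ] [0.43640503 0.27222244] [14.96653788 -0.03906755 -7.66240437]
36.3167
handle [390.3977591  157.46498599] [0.42690479 0.27338918 0.21      ] want [0.42450629 0.27377805]
```

View pics/m6.png

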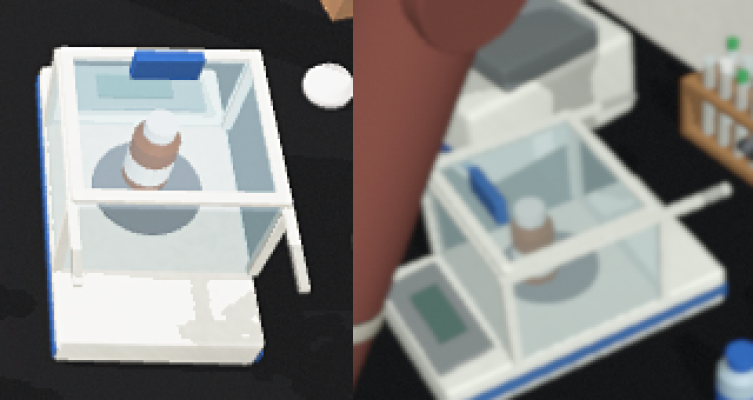

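The roof travelled 149.7 mm to its hard stop, so it is fully shut. The bottle is upright on the pan and the arm is clear, so I'm handing in.

```bash
python3 -c "
from station import *
print(ticket.finish_job())"
```

```text
the job is handed in; nothing more can be done
None
```

The job is handed in: the amber bottle was mixed with the pad fully down for about 2.1 s, it stands upright on the balance pan, the roof is fully shut, and the white and clear bottles were not touched (about 36 s of the 72 s used).

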